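Lock the tool rack's keeper bar

TASK

Lock the tools into the rack on the console: pull the black knob of the spring plunger up to its stop so that the keeper bar is set free, let the plunger drop home again, then swing the bar shut across the tools until it has clicked fully home behind the sprung catch and stays there by itself. Stop pushing as soon as it is home, without crushing the rubber buffer of its end stop, and leave the tools lying in the rack and the things around it where they are.

Things in the scene. Friction and masses are not known exactly. Their poses are not given: they have to be found in the camera images.
- rack: Fixed tool rack: aluminium plate 220 x 270 mm, top at 10 mm. Origin under its centre on the console; x runs along the tools (away from the robot at yaw 0), y left, z up. Tool lanes at y +45, -5, -55 mm (tools at most 52 mm high). Hinge post at x 0, y +100; plunger at x +45, y +100; catch block (top 68 mm) at y -108, screwed down in slots anywhere from x -22 to +22 mm.
- keeper (a joint): Keeper bar's angle (rad): 0 = along the rack's -y, growing as it swings open to the rack's -x. Locked at about 1.55 at the start. A light hinge spring (0.22 N m/rad) swings a free bar to rest between 0.6 and 0.9: with the pin lifted it jumps there by itself, and so does an unlatched bar. The closed angle is set by where the catch block was screwed down, between -0.11 and +0.11.
- keeper_hinge (a point): The bar's upright hinge axis, 58 mm above the console. The bar is steel, 12 mm wide, 51 to 65 mm above the console, and reaches 218 mm from the axis; its forked tail reaches 57 mm the other way. In the open place the plunger's pin stands in the fork and blocks the bar.
- keeper_knob (a point): Middle of the black round upright grip on the keeper bar, 16 mm in diameter, from 71 to 99 mm above the console (this point 85 mm), 150 mm from the hinge axis. It can be gripped from above and may turn between the fingers as the bar swings.
- plunger_knob (a point): Middle of the spring plunger's black round knob, 22 mm in diameter, from 96 to 120 mm above the console when home (this point 108 mm); pulled straight up. It stands on a steel bracket whose top is at 84 mm (24 mm wide in y, reaching to 44 mm behind the knob in the rack's x), with a collar 19 mm in diameter up to 88 mm.
- plunger (a joint): How far the plunger is pulled up (m): 0 = home, 0.014 = at its stop. Its spring pulls back with 4 N at home and 7 N at the stop; the pin is clear of the bar's fork from about 0.011.
- catch (a joint): How far the sprung catch nose is pressed down (m): 0 = up, about 0.0055 while the bar rides over it. The bar meets the nose's ramp 0.10 rad before its closed angle, needs 5 to 18 N at its knob to ride up, then runs on easily; only in the last 2.5 mm before the end stop's rubber buffer does the nose spring up behind the bar: clicked home.
- ratchet: Ratchet 213 mm long, lying in the rack lane next to the hinge. Origin at the centre of its underside.
- wrench: Combination wrench 221 mm long, lying in the middle lane. Origin at the centre of its underside.
- screwdriver: Screwdriver 215 mm long with a thick handle, lying in the lane next to the catch. Origin at the centre of its underside.
- weight_pliers: Loose bystander: pliers, 65 x 162 x 18 mm, lying on the console in front of the rack. Origin at the centre of the underside.
- tape_roll: Loose bystander: roll of tape, 94 mm across, 19 mm high, lying flat at the right side of the rack.
- tread_gauge: Loose bystander: tread depth gauge, 22 x 84 x 20 mm, lying at the left side of the rack near its front.
- buffer (a joint): How far the stiff rubber buffer on the catch block's end stop is pressed in (m) by the bar: 0 = free; about 0.00035 per 10 N of push at the bar's knob. It must not be pressed in more than 0.0014.

How it is judged (in metres and radians):
On the way, in this order (a step that is already met when the one before it is completed fails the run):
1. the plunger knob is pulled up to its stop (at least 12.5 of 14 mm) (value of joint plunger above 0.0125 m), for 0.1 s.
2. the freed bar has left its open place and the plunger is home again (value of joint keeper below 1.1 rad and value of joint plunger below 0.002 m), for 0.1 s.
At the end, for the whole second after the job is handed in: The bar stays shut by itself (angle under 0.14 rad, held by the catch), the catch stands up behind it (pressed in under 1.5 mm), the plunger is home (within 2 mm), the three tools lie within 20 mm of where they were, and pliers, tape roll and tread gauge within 30 mm (value of joint keeper below 0.14 rad and value of joint catch below 0.0015 m and value of joint plunger below 0.002 m and distance of each of ratchet, wrench, screwdriver from where it was at the start of the episode below 0.02 m and distance of each of weight_pliers, tape_roll, tread_gauge from where it was at the start of the episode below 0.03 m); the robot touches nothing.
It fails at once if the bar is rammed into its end stop: the buffer is pressed in by more than 1.4 mm (about 38 N at the bar's knob) (value of joint buffer above 0.0014 m).
It also fails if it takes over 58 s, if anything falls off the work surface, if the arm or the gripper's body presses on something with over 40 N, if the wrist force passes 120 N, or if a joint passes its speed limit or range.

ROBOT

A 7-joint arm with a two-finger parallel gripper is mounted at the origin on a cart in front of the work surface, level with it; the furniture and walls round the work are solid. World frame = base frame: x ahead of the robot, y to its left, z up, the work surface at z = 0. Lengths are in mm, angles in rad, forces in N, time in s.
With the tool pointing down it reaches from about 400 to 925 mm from the base axis. Payload 4.1 kg.
Tool frame: the origin (TCP) lies midway between the tips of the shut fingers; the grasp point (between the pads) lies 19 mm behind it; z points along the fingers, y is the line along which they close (so a half turn about z gives the same grasp; the last joint's range is limited). The gripper opens to 85 mm and grips with 20 to 120 N. Pads are 22 mm wide; open, the fingers measure 114 mm over their backs; the gripper's body (76 mm by 85 mm) begins 54 mm behind the grasp point. The pads swing forward as they close: fully open they stand 13 mm farther back than shut.
Start: joints at [1.191, 0.398, 0.045, 1.537, -0.019, 1.207, -0.051], TCP at [180.167, -624.567, 231.347] pointing down, gripper open.
Joint ranges: [-2.82, 2.82], [-0.49, 2.23], [-1.37, 1.46], [0, 2.46], [-1.36, 4.5], [0.23, 2], [-2.94, 2.94]. Speed limits (rad/s): [2.57, 2.57, 3.14, 3.14, 3.14, 3.14, 3.14].

INTERFACE

Orientations are given as a rotation vector (axis times angle).
In Python, from workcell import manip, set_gripper, kinematics, read_state, snapshot, calibration, ticket, finder gives the robot as it stands. Calls block until the motion is done:
- manip.move_pose(position, orientation): joint-space move of the TCP to a pose.
- manip.move_straight(position, frame=None, rate=150): straight line of the TCP; frame=None keeps the orientation; rate is the mean speed in mm/s.
- manip.goto_joints(angles): joint-space move.
- set_gripper(opening, grasp_force=None): opening from 0.0 (shut) to 1.0 (fully open); grasp_force is the grip in N (None keeps the last); returns when the fingers have stopped.
- manip.wait(seconds).
- kinematics.solve_ik(position, orientation): joint angles nearest the present ones, or None.
- read_state(): the state.
- snapshot(name): name is "scene" or "top" or "wrist"; returns (picture, depth): 400x640x3 uint8, blue, green, red; 400x640 float32, mm along the optical axis (not along the pixel's ray), 0 where there is no reading.
- calibration(name): a dict with "mtx" (3x3 intrinsics, pixels), "camera_from_world" (4x4, takes a point from world to camera coordinates). Camera axes: x right, y up, looking along -z (the intrinsics and any distortion apply to the point x, -y, -z); pixel columns grow to the right and rows downward; lengths in mm; the calibration is good to about 2 mm. A picture is of the moment at which its call begins: read the wrist's pose just before it. calibration takes no time and is no camera call; for the wrist camera it gives the pose at the moment of the call.
A pose or a line that the arm cannot do raises manip.PlanningError and nothing moves.
- ticket.hand_in(): hands the job in; it is judged then, once.
Trained networks look in the newest picture that a camera, given by its name, has taken for a name from the list of things; names that differ only in an ending like _2 or _b are one class to them, and where a whole thing is asked for, a point or a joint stands for the part that bears it (a point fixed in the world has none). Each returns a list of dicts, best first, with "conf" (0 to 1); they miss things now and then, are a little off and sometimes report something else, mostly with a low value. They report only what shows in the picture. A call takes as long as a camera call.
- finder.find_in(camera, thing): "point" ([x, y, z] in mm, in the coordinates of the camera as it stood for that picture, good to about 4 mm: the middle of the surface that is visible of it).
- finder.pinpoint(camera, thing): "point" ([x, y, z] in mm, in the coordinates of the camera as it stood for that picture, good to about 4 mm: a listed point, or the origin of a listed thing).
The state is a dict: "t": time; "q": joint angles; "qvel": joint speeds; "effort": joint torques, N m; "tool_pos": TCP position; "orientation": TCP orientation; "force": force on the tool from outside, world axes, zero at the start; "ft_torque": the same for the moment, N m; "finger_gap": opening from 0.0 (shut) to 1.0 (fully open); "grasp_force": force on a finger pad.
Only numpy, scipy, OpenCV 4.12 (cv2) and the standard library are available. Lean on these libraries where they do the work, as an engineer would, in place of code of your own. Each camera call takes 0.05 s, during which the arm holds its last target. There are 200 camera calls.

## Working session

There is one attempt and no reset: what is moved stays moved. The work goes in short steps, each a Python script; the robot and the scene stay as the last script left them, time stands still between calls to the robot, and variables do not carry over. Pictures are saved under pics/ and viewed, at most 10 in all, crops included, and the job is handed in when it is done.

```bash
mkdir -p pics; cat > h.py <<'E'
import numpy as np, cv2
from workcell import manip, set_gripper, kinematics, read_state, snapshot, calibration, ticket, finder
def w(cam,p,T=None):
    T=np.array(calibration(cam)["camera_from_world"]) if T is None else T
    return (np.linalg.inv(T)@np.r_[p,1])[:3]
def pin(cam,n,f='pinpoint'):
    r=getattr(finder,f)(cam,n)
    return [(np.round(w(cam,d["point"]),1).tolist(),round(d["conf"],2)) for d in r[:2]]
E
python3 - <<'E'
from h import *
for c in ("scene","top"):
    im,d=snapshot(c); cv2.imwrite(f"pics/{c}0.png",im); np.save(f"{c}0.npy",d)
    for n in ("rack","keeper_hinge","keeper_knob","plunger_knob","ratchet","wrench","screwdriver","tread_gauge","weight_pliers","tape_roll"): print(c,n,pin(c,n))
s=read_state(); print(s["t"],s["orientation"],s["force"])
E
```

```text
scene rack [([519.8, -78.6, -4.7], 0.81)]
scene keeper_hinge [([536.8, 17.3, 59.9], 0.9)]
scene keeper_knob [([392.9, 41.9, 88.2], 0.84), ([539.5, -38.3, 15.5], 0.69)]
scene plunger_knob [([586.7, 10.6, 105.1], 0.61)]
scene ratchet [([538.0, -37.2, 11.9], 0.59), ([538.6, 13.5, 56.3], 0.28)]
scene wrench [([527.2, -90.1, 7.2], 0.9)]
scene screwdriver [([513.3, -131.5, 8.1], 0.57)]
scene tread_gauge [([487.3, 121.4, -0.2], 0.51)]
scene weight_pliers [([334.8, -77.9, -0.9], 0.92)]
scene tape_roll [([455.9, -264.6, -2.6], 0.83)]
top rack [([520.5, -78.3, -1.6], 0.93), ([581.3, 8.7, 104.4], 0.61)]
top keeper_hinge [([542.4, 20.4, 59.0], 0.74)]
top keeper_knob [([390.1, 43.0, 87.3], 0.96)]
top plunger_knob [([583.1, 10.3, 103.6], 0.62), ([526.1, -85.9, 14.7], 0.23)]
top ratchet [([538.2, -31.3, 17.6], 0.75), ([529.6, -85.0, 14.3], 0.59)]
top wrench [([528.4, -85.4, 13.0], 0.71)]
top screwdriver [([509.8, -130.4, 9.1], 0.87)]
top tread_gauge [([484.3, 123.3, -0.9], 0.9), ([518.8, -77.2, -1.0], 0.34)]
top weight_pliers [([334.5, -76.6, -2.2], 0.64)]
top tape_roll [([450.7, -264.6, 3.2], 0.71)]
1.1 [3.11051873e+00 4.39615482e-01 8.85363879e-05] [0.52641097 0.77301016 0.27748901]
```

View pics/scene0.png

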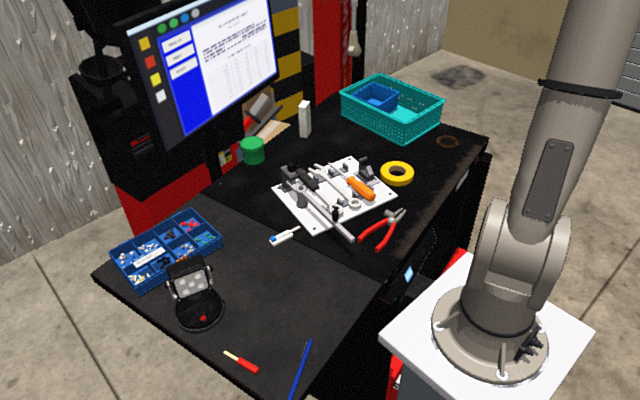

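View pics/top0.png

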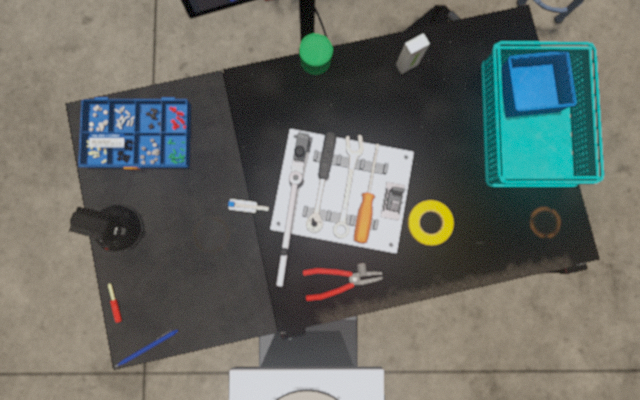

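The scene view shows the rack at about (335,195), with the pliers in front, the tape at its right and the gauge at its left. In the top view the bar lies open from (297,180) to (281,285), and the plunger is at (302,145). Both agree with the networks: rack yaw is about -0.17. Next I'll look from above with the wrist camera.

```bash
cat >> h.py <<'E'
from scipy.spatial.transform import Rotation as R
def down(yaw): return (R.from_euler('z',yaw)*R.from_euler('x',np.pi)).as_rotvec()
YAW=-0.17
E
python3 - <<'E'
from h import *
for y in (YAW,YAW+np.pi):
    q=kinematics.solve_ik([583,11,330],down(y)); print(y,None if q is None else np.round(q,2))
manip.move_pose([540,0,330],down(YAW))
for k in range(2):
    T=np.array(calibration("wrist")["camera_from_world"]);im,d=snapshot("wrist"); cv2.imwrite(f"pics/w{k}.png",im)
    print(np.linalg.inv(T)[:3,3])
    for n in ("rack","keeper_hinge","keeper_knob","plunger_knob","catch"): print(n,pin("wrist",n), pin("wrist",n,"find_in") if n=="catch" else "")
    if k==0: manip.move_straight([500,-20,330])
print(read_state()["t"],read_state()["force"])
E
```

```text
-0.17 [ 0.39  0.26 -0.6   1.54  0.15  1.38 -1.96]
2.971592653589793 [ 0.52  0.29 -0.78  1.54  0.21  1.39  1.13]
[614.3478253  -13.06344535 473.00186272]
rack [([523.7, -77.1, 0.2], 0.86)] 
keeper_hinge [([540.4, 22.7, 59.2], 0.92)] 
keeper_knob [([394.4, 46.9, 87.1], 0.78)] 
plunger_knob [([583.4, 17.2, 110.1], 0.88)] Traceback (most recent call last):
  File "<stdin>", line 8, in <module>
  File "h.py", line 7, in pin
    r=getattr(finder,f)(cam,n)
ValueError: it knows: keeper_hinge, keeper_knob, plunger_knob, rack, ratchet, screwdriver, tape_roll, tread_gauge, weight_pliers, wrench
```

View pics/w0.png

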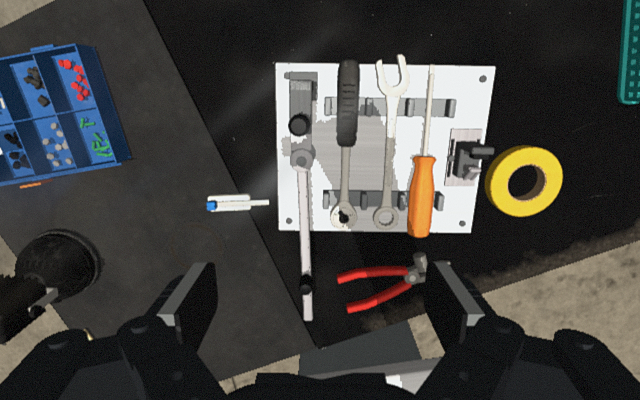

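The wrist view shows the plunger knob at (298,124), the hinge at (302,158), the keeper knob at (306,284) and the catch block at (466,155). I'll turn these pixels into world positions.

```bash
cat >> h.py <<'E'
def ray(cam,T,uv,z):
    c=calibration(cam); K=np.array(c["mtx"]); i=np.linalg.inv(T)
    d=np.linalg.inv(K)@np.r_[uv,1]; d=i[:3,:3]@(d*[1,-1,-1]); o=i[:3,3]
    return np.round(o+d*(z-o[2])/d[2],1)
E
python3 - <<'E'
from h import *
T=np.array(calibration("wrist")["camera_from_world"])
im=cv2.imread("pics/w0.png")
print([k for k in calibration("wrist")])
for n,uv,z in (("pk",(298,124),119),("kk",(306,284),97),("hinge",(302,158),66),("barend",(308,318),65),("c1",(277,64),10),("c2",(494,65),10),("c3",(472,233),10),("c4",(277,232),10)): print(n,ray("wrist",T,uv,z))
cv2.imwrite("pics/crop.png",np.hstack([cv2.resize(im[85:185,260:340],None,fx=5,fy=5,interpolation=2),cv2.resize(im[105:205,430:510],None,fx=5,fy=5,interpolation=2)]))
manip.move_straight([583,8,250])
T=np.array(calibration("wrist")["camera_from_world"]);im,d=snapshot("wrist"); cv2.imwrite("pics/w1.png",im); np.save("T1.npy",T)
for n in ("rack","keeper_hinge","plunger_knob"): print(n,pin("wrist",n))
print(read_state()["t"])
E
```

```text
['mtx', 'camera_from_world']
pk [585.8  14.7 119. ]
kk [398.   42.5  97. ]
hinge [542.9  21.5  66. ]
barend [328.6  54.   65. ]
c1 [652.   34.6  10. ]
c2 [ 605.6 -226.    10. ]
c3 [ 387.6 -189.1   10. ]
c4 [436.   80.2  10. ]
rack [([523.7, -75.3, -1.5], 0.68)]
keeper_hinge [([453.2, -261.2, -0.2], 0.73), ([542.0, 21.5, 61.7], 0.56)]
plunger_knob [([584.6, 10.9, 109.4], 0.59)]
4.8833
```

View pics/crop.png

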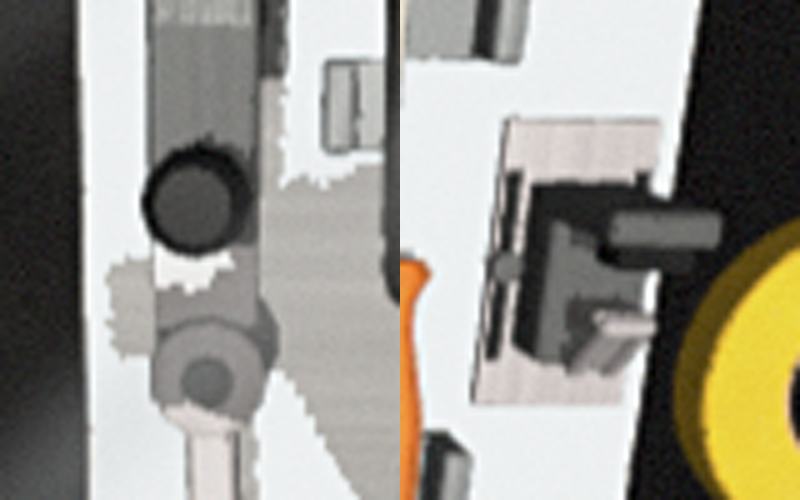

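View pics/w1.png

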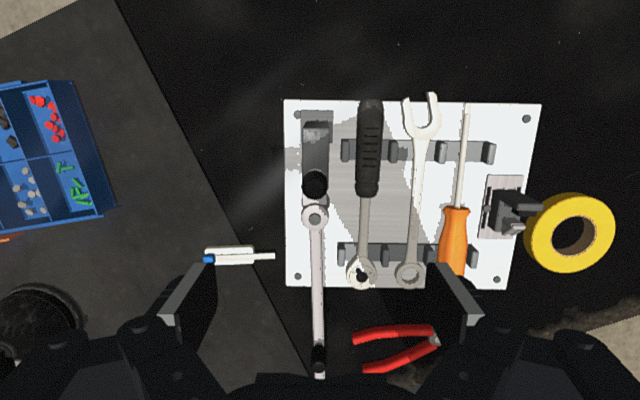

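```bash
python3 - <<'E'
from h import *
T=np.load("T1.npy"); print(ray("wrist",T,(315,184),119),ray("wrist",T,(315,216),66))
x,y=584.5,13
o=down(-0.178)
def f(): s=read_state(); return np.round(s["force"],1),np.round(s["tool_pos"],1),round(s["finger_gap"],3),round(s["grasp_force"],1)
manip.move_pose([x,y,150],o)
manip.move_straight([x,y,94],rate=60); print(f())
set_gripper(0.18,30) if False else set_gripper(0.0,30); print("closed",f(),read_state()["t"])
E
```

```text
[587.   12.8 119. ] [541.6  21.6  66. ]
(array([-0.4,  1.2, -0.1]), array([584.9,  13.1,  94.4]), 1.001, 0.0)
closed (array([-0.7, -0.5,  1.7]), array([584.6,  13.1,  94.2]), 0.243, 29.4) 7.0583
```

```bash
python3 - <<'E'
from h import *
def f(): s=read_state(); return np.round(s["force"],1),np.round(s["tool_pos"],1),round(s["finger_gap"],3),round(s["t"],2)
set_gripper(0.0,50); print(f())
x,y=584.5,13
for z in (104,106.5,107.5,108.5,109.5,110.5):
    manip.move_straight([x,y,z],rate=30); manip.wait(.1); r=f(); print(r)
    if r[0][2]<-14: break
manip.wait(.3); print(f())
snapshot("top"); im,_=snapshot("scene"); cv2.imwrite("pics/s1.png",im)
print(pin("top","keeper_knob"),pin("scene","keeper_knob"))
E
```

```text
(array([-1.1, -0.4,  4. ]), array([584.6,  13.1,  94.3]), 0.231, 7.28)
(array([ 0.9, -0.1, -4. ]), array([584.5,  13.1, 104.3]), 0.231, 7.86)
(array([ 3.6,  1.2, -7.7]), array([584.5,  13.1, 106.2]), 0.232, 8.21)
(array([ 3.7,  1.5, -8.5]), array([584.5,  13. , 107.4]), 0.23, 8.56)
(array([ 3.5,  1.8, -8.2]), array([584.5,  13.1, 108.4]), 0.232, 8.91)
(array([  5. ,   2. , -14.5]), array([584.5,  13.1, 108.5]), 0.236, 9.26)
(array([  4.9,   1.6, -13.5]), array([584.5,  13.1, 108.5]), 0.235, 9.56)
[] [([429.0, -78.4, 86.4], 0.94)]
```

```bash
python3 - <<'E'
from h import *
def f(): s=read_state(); return np.round(s["force"],1),np.round(s["tool_pos"],1),round(s["finger_gap"],3),round(s["t"],2)
x,y=584.5,13
manip.move_straight([x,y,94.5],rate=40); print(f())
set_gripper(1.0); manip.wait(.2); print(f())
manip.move_straight([x,y,190],rate=150)
manip.move_pose([500,-60,280],down(-0.178))
T=np.array(calibration("wrist")["camera_from_world"]);im,d=snapshot("wrist"); cv2.imwrite("pics/w2.png",im); np.save("T2.npy",T)
for n in ("rack","keeper_hinge","keeper_knob","plunger_knob"): print(n,pin("wrist",n))
snapshot("top"); print(pin("top","keeper_knob"),pin("top","plunger_knob"),f())
E
```

```text
(array([ 2.7,  1.7, -5.3]), array([584.5,  13.1,  94.5]), 0.232, 10.28)
(array([-0.1,  0.2, -0.7]), array([584.5,  13. ,  94.5]), 0.997, 11.13)
rack [([524.1, -73.8, -3.8], 0.92), ([529.6, -82.3, 13.7], 0.31)]
keeper_hinge [([541.4, 22.8, 59.2], 0.61), ([448.1, -258.2, -3.0], 0.5)]
keeper_knob [([429.6, -72.4, 84.3], 0.9)]
plunger_knob []
[] [([581.6, 9.2, 103.6], 0.58)] (array([ 0.3,  0.2, -0.2]), array([500.1, -59.4, 279.3]), 1.0, 12.94)
```

View pics/w2.png

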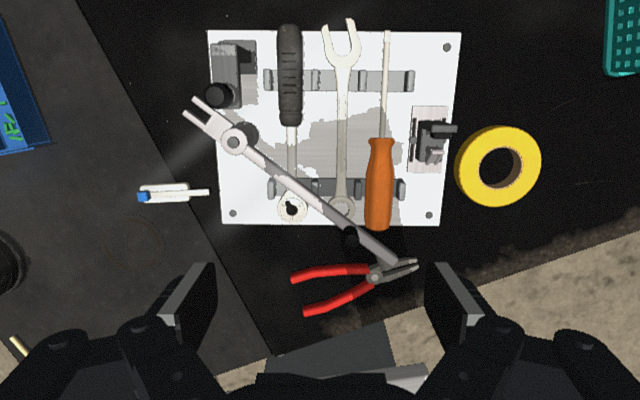

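The plunger is home again and the bar rests at about 0.67 rad, with its knob at pixel (350,236). I'll cage the knob loosely with the fingers across the tangent, then swing the bar with the rear finger.

```bash
cat >> h.py <<'E'
H=np.array([541,21.8]); Y0=-0.178
def beta(a): return Y0-np.pi/2-a
def P(a,off=0,r=150,z=74):   # off: mm ahead of angle a (closing direction)
    b=beta(a); return [*(H+r*np.array([np.cos(b),np.sin(b)])+off*np.array([-np.sin(b),np.cos(b)])),z]
def ft(a):
    b=beta(a); s=np.array(read_state()["force"]); return round(float(s[:2]@[-np.sin(b),np.cos(b)]),1),round(float(s[:2]@[np.cos(b),np.sin(b)]),1),round(float(s[2]),1)
E
python3 - <<'E'
from h import *
T=np.load("T2.npy"); k=ray("wrist",T,(350,236),98); v=k[:2]-H
a=Y0-np.pi/2-np.arctan2(v[1],v[0]); a=(a+np.pi)%(2*np.pi)-np.pi
print(k,a,np.linalg.norm(v),P(a))
for off in (0,np.pi):
  for aa in (a,0,-.12):
    for z in (74,200):
        q=kinematics.solve_ik(P(aa,z=z),down(beta(aa)+off)); print(off,round(aa,2),z,None if q is None else np.round(q,2))
E
```

```text
[432.7 -75.9  98. ] 0.6588091315737721 145.85671050726464 [np.float64(429.62356799695624), np.float64(-78.6753223148419), 74]
0 0.66 74 [ 1.06  0.43 -1.15  2.16  0.52  0.87  1.9 ]
0 0.66 200 [ 1.18  0.13 -1.16  2.03  0.14  1.06  2.26]
0 0 74 [-0.36  0.44  0.65  1.99 -0.36  0.82 -2.83]
0 0 200 [-0.55  0.3   0.86  1.88 -0.25  1.08 -2.91]
0 -0.12 74 [-0.2   0.43  0.45  1.95 -0.25  0.82 -2.82]
0 -0.12 200 [-0.22  0.26  0.45  1.83 -0.13  1.08 -2.92]
3.141592653589793 0.66 74 [ 0.65  0.27 -0.64  2.17  0.23  0.77 -0.98]
3.141592653589793 0.66 200 [ 0.71  0.07 -0.65  2.04  0.05  1.05 -0.8 ]
3.141592653589793 0 74 [ 0.72  0.44 -0.68  1.96  0.36  0.86 -0.34]
3.141592653589793 0 200 [ 0.76  0.27 -0.71  1.85  0.2   1.1  -0.2 ]
3.141592653589793 -0.12 74 [ 0.72  0.47 -0.7   1.92  0.39  0.89 -0.24]
3.141592653589793 -0.12 200 [ 0.76  0.31 -0.73  1.81  0.23  1.11 -0.11]
```

```bash
python3 - <<'E'
from h import *
a=0.66; o=lambda a: down(beta(a)+np.pi)
set_gripper(0.65,20)
manip.move_pose(P(a,z=170),o(a))
manip.move_straight(P(a),rate=80); print(ft(a))
set_gripper(0.26); s=read_state(); print(ft(a),s["finger_gap"],s["grasp_force"],s["t"])
for a in np.arange(.58,.24,-.08):
    manip.move_straight(P(a),o(a),rate=60)
    print(round(a,2),ft(a))
im,_=snapshot("wrist"); cv2.imwrite("pics/w3.png",im)
snapshot("scene"); print(pin("scene","keeper_knob"),read_state()["t"],read_state()["finger_gap"])
E
```

```text
(-0.9, 0.3, 0.2)
(0.2, 0.2, 1.2) 0.26125883877687633 0.0 16.025
0.58 (0.4, 0.2, -0.1)
0.5 (0.2, -1.4, -0.4)
0.42 (-1.0, 0.5, 0.7)
0.34 (0.1, 0.4, 0.5)
0.26 (-0.1, -0.3, -0.8)
[([475.6, -114.4, 87.4], 0.88)] 17.925 0.2603995004199405
```

View pics/w3.png

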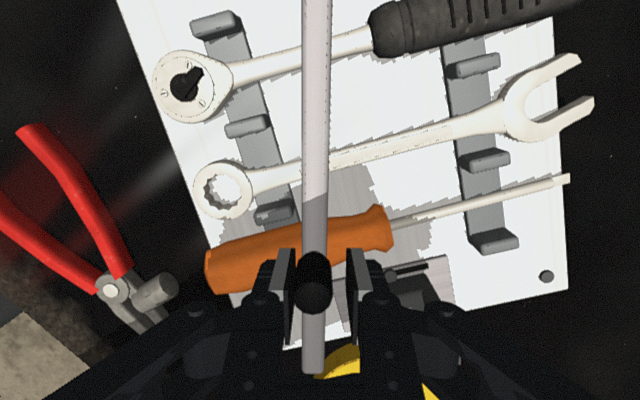

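```bash
python3 - <<'E'
from h import *
o=lambda a: down(beta(a)+np.pi)
def act():
    v=np.array(read_state()["tool_pos"][:2])-H; x=beta(0)-np.arctan2(v[1],v[0]); return (x+np.pi)%(2*np.pi)-np.pi
a=.26; a0=None
while a>-.16:
    a-=.0067; manip.move_straight(P(a),o(a),rate=20)
    f=ft(a); A=act()
    if f[0]<-2.5 or a0: print(round(a,4),round(A,4),f)
    if a0 is None and f[0]<-3.5: a0=A
    if f[0]<-27 or (a0 is not None and a0-A>.07): break
print(a0,read_state()["t"])
E
```

```text
0.0925 0.1002 (-4.9, -0.6, 3.9)
0.0858 0.0998 (-7.2, -1.8, 5.4)
0.0791 0.0993 (-9.0, -1.1, 6.7)
0.0724 0.0938 (-8.6, -0.7, 6.1)
0.0657 0.0934 (-10.5, -0.8, 7.4)
0.059 0.0896 (-10.5, -1.5, 7.7)
0.0523 0.087 (-12.9, -1.4, 7.3)
0.0456 0.0867 (-13.9, -1.9, 10.0)
0.0389 0.0863 (-15.8, -2.7, 11.2)
0.0322 0.057 (-4.7, -0.9, -1.6)
0.0255 0.0288 (-2.4, -0.1, -3.0)
0.10022837279430785 26.675
```

```bash
python3 - <<'E'
from h import *
o=lambda a: down(beta(a)+np.pi)
def act():
    v=np.array(read_state()["tool_pos"][:2])-H; x=beta(0)-np.arctan2(v[1],v[0]); return (x+np.pi)%(2*np.pi)-np.pi
a=.0255
while a>-.12:
    a-=.005; manip.move_straight(P(a),o(a),rate=20)
    f=ft(a); print(round(a,4),round(act(),4),f)
    if f[0]<-12: break
print(read_state()["t"])
E
```

```text
0.0205 0.0261 (-4.8, -0.2, -1.3)
0.0155 0.0021 (-1.1, -0.1, -2.0)
0.0105 0.0033 (-0.9, -0.3, 0.1)
0.0055 0.0034 (-0.9, 0.3, 0.1)
0.0005 0.0019 (-1.8, -0.8, 1.7)
-0.0045 0.001 (-5.3, -0.4, 2.6)
-0.0095 0.0006 (-5.9, -0.4, 4.4)
-0.0145 0.0001 (-7.4, -1.3, 5.1)
-0.0195 -0.0001 (-8.0, -0.8, 5.9)
-0.0245 -0.0003 (-9.7, -1.8, 7.3)
-0.0295 -0.0006 (-10.9, -1.8, 7.7)
-0.0345 -0.0008 (-13.1, -1.2, 9.9)
29.675
```

The bar is on the buffer with 13 N, about 0.10 rad past ramp contact, as expected. I'll relax, release and check that it stays.

```bash
python3 - <<'E'
from h import *
a=.008; o=down(beta(a)+np.pi)
manip.move_straight(P(a),o,rate=20); print(ft(a))
set_gripper(0.65); manip.wait(.2); print(ft(a))
manip.move_straight(P(a,z=200),rate=100)
manip.move_pose([500,-60,300],down(-0.178)); manip.wait(.3)
im,_=snapshot("wrist"); cv2.imwrite("pics/w4.png",im)
for n in ("keeper_knob","plunger_knob","weight_pliers","tape_roll","tread_gauge","ratchet","wrench","screwdriver"):
    p=pin("wrist",n); print(n,p)
print(read_state()["t"],read_state()["force"])
E
```

```text
(-1.7, -0.3, -1.1)
(1.2, -0.2, -0.1)
keeper_knob [([515.8, -124.2, 86.1], 0.6)]
plunger_knob [([585.6, 15.9, 110.0], 0.69)]
weight_pliers [([335.8, -75.0, -2.4], 0.63)]
tape_roll [([451.1, -258.1, 0.0], 0.64), ([515.1, -124.6, 86.8], 0.2)]
tread_gauge [([489.9, 125.1, 4.2], 0.56)]
ratchet [([538.6, -31.8, 14.0], 0.72)]
wrench [([531.7, -85.1, 15.1], 0.77)]
screwdriver [([513.1, -129.8, 12.2], 0.95), ([490.8, 123.4, 1.9], 0.48)]
34.3 [-0.03621933 -0.19001446 -0.60684422]
```

View pics/w4.png

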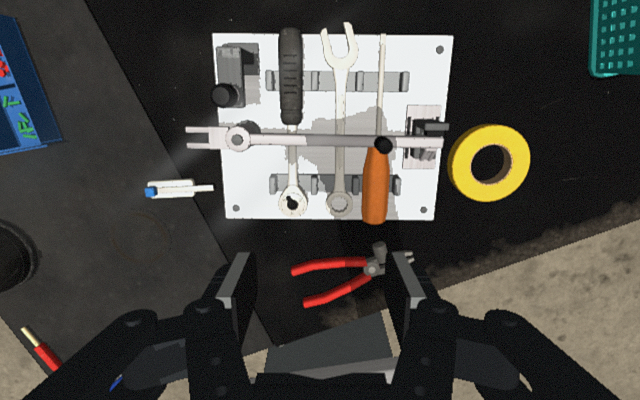

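The view shows the bar shut across the tools from the hinge at (238,138) to the catch at (440,142). It holds by itself with the gripper away, and everything else is in place.

```bash
python3 -c "
from h import *
print(ticket.hand_in())"
```

```text
the job is handed in; nothing more can be done
None
```

I handed in the job at about 34 s: the keeper bar is shut behind the catch and held by itself with the gripper away, and the last look showed the plunger home and the tools and other items where they were. The push on the buffer peaked at about 13 N; no verdict came back.

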